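Bin the finished sample pots in the safety-capped waste jar

TASK

Clear away the finished samples: take the push-and-turn safety cap off the waste jar, drop every pot from the tray that has no hold sign standing beside it into the jar, and then put the cap back on and lock it again (press down, turn, let it rise). The pots of the tray with the hold sign are still needed: leave them there, and do not knock over or shift the bottle and the beaker.

Things in the scene. Friction and masses are not known exactly. Their poses are not given: they have to be found in the camera images.
- jar: Wide white waste jar, fixed, 136 mm across, shoulder 157 mm and neck rim 200 mm above the bench, neck 80 mm outside, inner floor 6 mm up, domed to 38 mm in the middle. Origin at the centre of its underside; x axis marked by two nibs on the shoulder. Its cap is locked when the cap's x axis is 0, 120 or 240 deg (+-4) about z from the jar's, the cap's bottom 185 mm above the bench.
- jar_mouth (a point): Centre of the jar's 70 mm wide mouth, level with the neck's rim (200 mm above the bench). Outside the neck three flanges, each with a tooth, hold the cap's three inward lugs; between the flanges are three gaps, centred 61 deg counter-clockwise (seen from above) of the locked lug positions.
- spring (a joint): Sprung steel ring round the neck that pushes the cap up: its height (m) relative to the locked position. 0 = cap locked, +0.004 = cap off or popped up, negative = pressed. 6 N at 0, and 0.6 N more per mm down. The cap turns only while this is below -0.0065; it bottoms at -0.010 (12 N). The ring spins freely with the cap.
- jar_nib (a point): The nib on the jar's shoulder on its +x side. To UNLOCK: press the cap straight down 7 to 9 mm, keep it pressed, turn it counter-clockwise seen from above by 60 deg (48 to 75 will do; stop at 82), let it rise (it pops up 4 mm above the locked height) and lift it straight up; sideways play about 2 mm.
- cap_lug (a point): Underside of one of the cap's three inward lugs, on the cap's +x side 48 mm from its axis, level with the cap's bottom. To LOCK: lower the cap on the neck with its x axis 60 deg (48 to 75) counter-clockwise of a locked position, press until its bottom is 176 to 178 mm above the bench, turn clockwise 60 deg (stop 4 deg later), let it rise to the locked height.
- cap_grip (a point): The jar's round grey cap, 110 mm across, about 120 g, with an upright grip bar along its x axis: 70 mm long, 16 mm thick, 28 mm tall, its top 59 mm and the disc under it 31 mm above the cap's bottom. This point is the bar's centre, 45 mm above the bottom: 230 mm above the bench when locked, 45 mm when standing on the bench.
- tray1: Thin square aluminium tray, 230 mm along its x by 150 mm, 4 mm thick, fixed, with up to five sample pots on it in rows about 72 mm apart. Origin at the centre of its underside.
- pot1a_c (a point): Sample pot that starts on tray 1: square white body 30 by 30 mm (sides along x and y) with a round grey lid 27 mm across, 45 mm tall in all, 35 g. This point is its centre, half-way up; z along its axis. None when this pot is absent.
- pot1b_c (a point): Sample pot that starts on tray 1: square white body 30 by 30 mm (sides along x and y) with a round grey lid 27 mm across, 45 mm tall in all, 35 g. This point is its centre, half-way up; z along its axis. None when this pot is absent.
- pot1c_c (a point): Sample pot that starts on tray 1: square white body 30 by 30 mm (sides along x and y) with a round grey lid 27 mm across, 45 mm tall in all, 35 g. This point is its centre, half-way up; z along its axis. None when this pot is absent.
- pot1d_c (a point): Sample pot that starts on tray 1: square white body 30 by 30 mm (sides along x and y) with a round grey lid 27 mm across, 45 mm tall in all, 35 g. This point is its centre, half-way up; z along its axis. None when this pot is absent.
- pot1e_c (a point): Sample pot that starts on tray 1: square white body 30 by 30 mm (sides along x and y) with a round grey lid 27 mm across, 45 mm tall in all, 35 g. This point is its centre, half-way up; z along its axis. None when this pot is absent.
- tray2: Thin square aluminium tray, 230 mm along its x by 150 mm, 4 mm thick, fixed, with up to five sample pots on it in rows about 72 mm apart. Origin at the centre of its underside.
- pot2a_c (a point): Sample pot that starts on tray 2: square white body 30 by 30 mm (sides along x and y) with a round grey lid 27 mm across, 45 mm tall in all, 35 g. This point is its centre, half-way up; z along its axis. None when this pot is absent.
- pot2b_c (a point): Sample pot that starts on tray 2: square white body 30 by 30 mm (sides along x and y) with a round grey lid 27 mm across, 45 mm tall in all, 35 g. This point is its centre, half-way up; z along its axis. None when this pot is absent.
- pot2c_c (a point): Sample pot that starts on tray 2: square white body 30 by 30 mm (sides along x and y) with a round grey lid 27 mm across, 45 mm tall in all, 35 g. This point is its centre, half-way up; z along its axis. None when this pot is absent.
- pot2d_c (a point): Sample pot that starts on tray 2: square white body 30 by 30 mm (sides along x and y) with a round grey lid 27 mm across, 45 mm tall in all, 35 g. This point is its centre, half-way up; z along its axis. None when this pot is absent.
- pot2e_c (a point): Sample pot that starts on tray 2: square white body 30 by 30 mm (sides along x and y) with a round grey lid 27 mm across, 45 mm tall in all, 35 g. This point is its centre, half-way up; z along its axis. None when this pot is absent.
- hold_sign_top (a point): Top of the hold sign: a small upright white plate (50 mm wide, top 73 mm above the bench) on a thin post and round steel foot, fixed. It stands on the bench close beside one of the two trays, at its outer long edge (about 120 mm from its centre): that tray is on hold. In the same place at the other tray lie glass dishes.
- reagent: Bystander: amber glass bottle, 56 mm across, 85 mm tall. Origin under its centre.
- beaker: Bystander: glass beaker, 64 mm across, 75 mm tall. Origin under its centre.

How it is judged:
By the outcome, as a careful person would: the job done as asked, in the order asked, and still so for the second after the job is handed in, with the robot touching nothing.
Of pot1a, pot1b, pot1c, pot1d, pot1e only 3 to 5 are there at a start; the rules pass over those that are not, and their reading is None.
Of pot2a, pot2b, pot2c, pot2d, pot2e only 3 to 5 are there at a start; the rules pass over those that are not, and their reading is None.
At some moment in a run one of pot1a, pot1b, pot1c, pot1d, pot1e, pot2a, pot2b, pot2c, pot2d, pot2e may be knocked a few centimetres aside while the robot is not near it.
Once in a run the grip may slacken for a moment while it holds something.
It also fails if it takes over 208 s, if anything falls off the work surface, if the arm or the gripper's body presses on something with over 40 N, if the wrist force passes 120 N, or if a joint passes its speed limit or range.

ROBOT

A 6-joint arm with a two-finger parallel gripper is mounted at the origin on the work surface. World frame = base frame: x ahead of the robot, y to its left, z up, the work surface at z = 0. Lengths are in mm, angles in rad, forces in N, time in s.
With the tool pointing down it reaches from about 275 to 750 mm from the base axis. Payload 10.2 kg.
Tool frame: the origin (TCP) lies at the centre of the arm's flange, where the gripper is bolted on; the fingertips stand 173 mm ahead of it and the grasp point (between the pads) lies 155 mm ahead of it; z points along the fingers, y is the line along which they close (so a half turn about z gives the same grasp; the last joint's range is limited). The gripper opens to 85 mm and grips with 20 to 120 N. Pads are 22 mm wide; open, the fingers measure 114 mm over their backs; the gripper's body (76 mm by 85 mm) begins 54 mm behind the grasp point. The pads swing forward as they close: fully open they stand 13 mm farther back than shut.
Start: joints at [1.036, 0.313, 1.498, -0, 1.331, -0.223], TCP at [161.069, 499.689, 404.694] pointing down, gripper open.
Joint ranges: [-2.94, 2.94], [-0.97, 2.17], [0.19, 2.56], [-1.23, 4.37], [0.02, 3.11], [-2.88, 2.88]. Speed limits (rad/s): [2.39, 2.39, 3.01, 3.14, 3.14, 3.14].

INTERFACE

Orientations are given as a 3x3 rotation matrix whose columns are the frame's x, y, z axes.
In Python, from rig import * gives the robot as it stands.
- The arm moves only by the shell command python3 -m handwheel 'ROWS' [FORCE]. ROWS is JSON, one flat list of numbers, 5 for each row, row after row: the finger opening in mm, from 0 to 85.4, then the shift along the world's x, y, z in mm, then the turn about the world's z in rad. A call has 1 to 12 rows; each row is the pose to reach, as a shift and turn from the pose commanded when the call began; what a row does not reach only later rows make up. A row lasts 1/10 s, in which the tool goes at most 50 mm and 8.59 degrees, less where a joint would pass 70% of its speed; a pose out of reach is approached as far as the arm can. A call with a gripper value outside its range is refused whole. The fingers move at their own pace and stop on an object; FORCE is the grip in N (left out, the last holds). Time passes only in rows, so rows that repeat a pose let the fingers close. It gives the time, the measured TCP pose, the force, the opening and the grip force at its end, in the units of the state.
- read_state(): the state, without advancing time (a new reading comes with each control period).
- read_camera(name): name is "side" or "top"; returns (picture, depth): 384x512x3 uint8, red, green, blue; 384x512 float32, mm along the optical axis (not along the pixel's ray), 0 where there is no reading.
- camera_info(name): a dict with "vertical_fov" (degrees; the focal length in pixels is half the picture's height over the tangent of half this angle, whatever the lens; pixels are square), "cx", "cy" (the principal point, pixels), "world_from_camera" (4x4, takes a point from camera to world coordinates). Camera axes: x right, y up, looking along -z (the intrinsics and any distortion apply to the point x, -y, -z); pixel columns grow to the right and rows downward; lengths in mm; the calibration is good to about 2 mm. A picture is of the moment at which its call begins. camera_info takes no time and is no camera call.
- finish_job(): hands the job in; it is judged then, once.
Trained networks look in the newest picture that a camera, given by its name, has taken for a name from the list of things; names that differ only in an ending like _2 or _b are one class to them, and where a whole thing is asked for, a point or a joint stands for the part that bears it (a point fixed in the world has none). Each returns a list of dicts, best first, with "score" (0 to 1); they miss things now and then, are a little off and sometimes report something else, mostly with a low value. They report only what shows in the picture. A call takes as long as a camera call.
- silhouettes(camera, label): "mask" (384x512 bool, what is visible of it) and "box" ([left, top, right, bottom] in pixels, round what is visible of it).
The state is a dict: "clock": time; "joint_positions": joint angles; "qd": joint speeds; "joint_efforts": joint torques, N m; "ee_pos": TCP position; "orientation": TCP orientation; "force": force on the tool from outside, world axes, zero at the start; "torque": the same for the moment, N m; "finger_gap": opening from 0.0 (shut) to 1.0 (fully open); "grasp_force": force on a finger pad.
Only numpy, scipy, OpenCV 4.12 (cv2) and the standard library are available. Lean on these libraries where they do the work, as an engineer would, in place of code of your own. Each camera call takes 0.05 s, during which the arm holds its last target. There are 200 camera calls.

## Working session

There is one attempt and no reset: what is moved stays moved. The work goes in short steps, Python scripts to look and compute and a shell command to move; the robot and the scene stay as the last step left them, time stands still between calls to the robot, and variables do not carry over. Pictures are saved under pics/ and viewed, at most 14 in all, crops included, and the job is handed in when it is done.

```bash
ls; mkdir -p pics; cat > h.py <<'E'
from rig import *
import numpy as np, cv2
def snap(c,save=None):
    p,d=read_camera(c)
    if save: cv2.imwrite('pics/'+save,p[:,:,::-1])
    return p,d
def world(c,uv,dep):
    i=camera_info(c); f=192/np.tan(np.radians(i['vertical_fov'])/2)
    uv=np.atleast_2d(np.array(uv,float)); dep=np.atleast_1d(dep)
    P=np.stack([(uv[:,0]-i['cx'])/f*dep,-(uv[:,1]-i['cy'])/f*dep,-dep,np.ones(len(dep))],1)
    return (P@np.array(i['world_from_camera']).T)[:,:3]
def cloud(c,d):
    v,u=np.nonzero(d>0); return np.stack([u,v],1),world(c,np.stack([u,v],1),d[v,u])
E
python3 - <<'E'
from h import *
for c in('top','side'):
    snap(c,c+'1.png'); print({k:(np.round(v,3).tolist()) if not isinstance(v,str) else v for k,v in camera_info(c).items()})
s=read_state();print(s)
E
```

```text
pics
{'vertical_fov': 49.137, 'cx': 257.53, 'cy': 188.638, 'world_from_camera': [[0.014, 0.981, -0.195, 346.146], [-1.0, 0.013, -0.005, -9.302], [-0.002, 0.195, 0.981, 1297.995], [0.0, 0.0, 0.0, 1.0]]}
{'vertical_fov': 44.565, 'cx': 255.936, 'cy': 190.646, 'world_from_camera': [[0.787, 0.367, -0.496, -11.026], [-0.617, 0.473, -0.629, -746.649], [0.004, 0.801, 0.599, 852.56], [0.0, 0.0, 0.0, 1.0]]}
{'clock': 0.1, 'joint_positions': array([ 1.03561923e+00,  3.13393044e-01,  1.49836755e+00, -4.63524095e-07,
        1.33101024e+00, -2.23376444e-01]), 'qd': array([-0.00037212, -0.00260135, -0.00206619,  0.00013678, -0.00190888,
       -0.00202747]), 'joint_efforts': array([ 2.36013766e-03, -4.12902868e+01, -2.60141283e+01, -1.53651076e-04,
        3.04971945e-03,  1.62304252e-05]), 'ee_pos': array([161.03701149, 499.65454502, 404.19027588]), 'orientation': array([[-9.51782678e-01,  3.06772511e-01, -6.00475167e-04],
       [ 3.06772988e-01,  9.51782174e-01, -1.01367195e-03],
       [ 2.60554869e-04, -1.14900497e-03, -9.99999306e-01]]), 'force': array([-0.59327116,  0.63906416,  0.40867568]), 'torque': array([ 0.01015255, -0.11452962,  0.0404367 ]), 'grasp_force': 0.0, 'finger_gap': 1.0010589253734943}
```

View pics/top1.png

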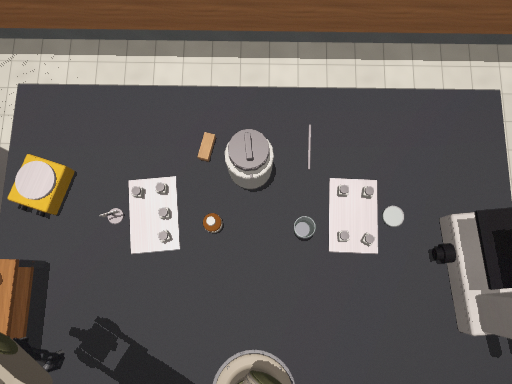

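View pics/side1.png

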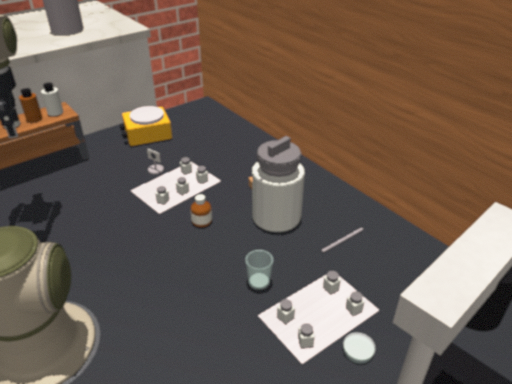

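```bash
python3 - <<'E'
from h import *
d={}
for c in('top','side'):
    d[c]=snap(c)[1]
    uv,P=cloud(c,d[c]); b=np.abs(P[:,2])<15; print(c,'bench z',np.median(P[b,2]))
    for l in['cap_grip','cap_lug','jar','tray1','pot1a_c','hold_sign_top','reagent','beaker','jar_nib']:
        for r in silhouettes(c,l):
            if r['score']<.3: continue
            m=r['mask']&(d[c]>0); v,u=np.nonzero(m)
            if len(u)<5: continue
            W=world(c,np.stack([u,v],1),d[c][v,u]); z=np.percentile(W[:,2],95)
            T=W[W[:,2]>z-8]; mm=(T[:,:2].min(0)+T[:,:2].max(0))/2
            print(c,l,round(r['score'],2),[int(x) for x in r['box']],len(u),'ztop',z.round(1),'ctr',mm.round(1),'size',np.ptp(T[:,:2],axis=0).round(0))
E
```

```text
top bench z 1.2094379031250355
top cap_grip 0.65 [227, 127, 269, 173] 1349 ztop 245.3 ctr [671.9  22.5] size [72. 22.]
top cap_lug 0.56 [227, 129, 272, 170] 1399 ztop 245.2 ctr [671.9  22.5] size [72. 22.]
top jar 0.64 [225, 143, 273, 187] 842 ztop 161.1 ctr [649.5  23.1] size [ 93. 132.]
top tray1 0.97 [327, 179, 377, 251] 3220 ztop 10.2 ctr [ 524.7 -298.8] size [233. 155.]
top tray1 0.68 [128, 173, 179, 252] 3093 ztop 9.8 ctr [520.8 319.9] size [240. 170.]
top pot1a_c 0.43 [160, 231, 171, 244] 123 ztop 52.6 ctr [450.3 277.1] size [24. 27.]
top hold_sign_top 0.51 [104, 205, 125, 224] 216 ztop 72.5 ctr [514.  432.3] size [14. 34.]
top reagent 0.7 [127, 180, 179, 255] 2906 ztop 9.5 ctr [520. 320.] size [238. 170.]
top beaker 0.83 [295, 211, 313, 234] 356 ztop 76.3 ctr [ 480.  -140.3] size [59. 59.]
top jar_nib 0.83 [227, 144, 271, 191] 931 ztop 161.1 ctr [651.   23.4] size [ 96. 133.]
top jar_nib 0.58 [227, 130, 272, 171] 1319 ztop 245.4 ctr [671.9  22.5] size [72. 22.]
side bench z -0.7865498897134557
side cap_grip 0.92 [256, 132, 302, 171] 1179 ztop 242.3 ctr [667.5  21.1] size [70.
[... 620 characters left out ...]
ray1 0.59 [257, 280, 378, 363] 4437 ztop 5.8 ctr [ 521.7 -298.9] size [234. 158.]
side pot1a_c 0.66 [154, 188, 165, 204] 187 ztop 48.9 ctr [446.1 275.6] size [27. 26.]
side pot1a_c 0.31 [247, 164, 304, 227] 2912 ztop 163.9 ctr [663.8  16.1] size [123. 124.]
side hold_sign_top 0.54 [146, 148, 160, 172] 244 ztop 69.8 ctr [507.4 435.2] size [16. 48.]
side reagent 0.79 [189, 194, 213, 227] 542 ztop 83.6 ctr [487.5 132.1] size [25. 28.]
side beaker 0.68 [243, 249, 273, 289] 865 ztop 73.8 ctr [ 475.8 -141.2] size [64. 65.]
side jar_nib 0.92 [253, 167, 303, 231] 2918 ztop 166.5 ctr [661.3  10.9] size [118.  98.]
side jar_nib 0.42 [256, 138, 302, 173] 1230 ztop 242.3 ctr [667.5  21.1] size [70. 23.]
```

The top view shows the hold sign at (113,215), beside the left tray (y≈+320). The right tray, at columns 328–378, has four pots and a dish beside it at (394,216), so that is the one to clear. The jar is at (250,150). Next I'll measure the bar and pots precisely, plus the jar axis.

```bash
cat >> h.py <<'E'
def pots(c,d,ys=(-400,-200),xs=(380,660),z0=38,z1=62):
    uv,P=cloud(c,d); k=(P[:,2]>z0)&(P[:,2]<z1)&(P[:,1]>ys[0])&(P[:,1]<ys[1])&(P[:,0]>xs[0])&(P[:,0]<xs[1])
    m=np.zeros(d.shape,np.uint8); m[uv[k,1],uv[k,0]]=1
    n,L=cv2.connectedComponents(m); out=[]
    for j in range(1,n):
        Q=P[k][L[uv[k,1],uv[k,0]]==j]
        if len(Q)<25: continue
        T=Q[Q[:,2]>np.percentile(Q[:,2],90)-4]
        out.append(np.r_[(T[:,:2].min(0)+T[:,:2].max(0))/2,np.percentile(Q[:,2],90),np.ptp(T[:,:2],axis=0)].round(1).tolist())
    return sorted(out)
def bar(c,d,xy=(670,22),zt=244,r=60,tol=6):
    uv,P=cloud(c,d); k=(np.abs(P[:,2]-zt)<tol)&(np.hypot(P[:,0]-xy[0],P[:,1]-xy[1])<r)
    T=P[k]; (cx,cy),wh,a=cv2.minAreaRect(T[:,:2].astype(np.float32))
    if wh[0]<wh[1]: a+=90
    return [round(float(x),1) for x in(cx,cy,*wh,(a+90)%180-90,np.median(T[:,2]),k.sum())]
E
python3 - <<'E'
from h import *
for c in('top','side'):
    p,d=snap(c)
    print(c,'bar',bar(c,d))
    print('clear',*pots(c,d),sep='\n'); print('hold',*pots(c,d,(220,400)),sep='\n')
    uv,P=cloud(c,d)
    k=(np.abs(P[:,2]-(216))<4)&(np.hypot(P[:,0]-670,P[:,1]-22)<75); Q=P[k]
    print('disc ',cv2.minEnclosingCircle(Q[:,:2].astype(np.float32)),k.sum())
    # tray rectangle
    k=(np.abs(P[:,2]-4)<6)&(np.hypot(P[:,0]-523,P[:,1]+299)<150)&(p[uv[:,1],uv[:,0]].min(1)>150)
    print('tray',cv2.minAreaRect(P[k][:,:2].astype(np.float32)))
    cv2.imwrite(f'pics/{c}jar.png',cv2.resize(p[110:200,200:300] if c=='top' else p[120:240,230:330],None,fx=6 if c=='top' else 5,fy=6 if c=='top' else 5,interpolation=2)[:,:,::-1])
E
```

```text
top bar [670.7, 22.9, 70.1, 15.9, 6.2, 245.1, 157.0]
clear
[449.8, -336.3, 52.2, 23.7, 27.4]
[457.6, -261.2, 52.4, 23.8, 24.5]
[594.5, -340.2, 52.3, 25.4, 24.7]
[598.0, -264.9, 51.9, 21.7, 24.4]
hold
[450.2, 278.1, 52.6, 23.9, 24.5]
[520.2, 281.9, 52.8, 21.6, 23.8]
[585.0, 365.1, 53.8, 24.8, 24.4]
[596.4, 293.8, 53.4, 22.5, 21.3]
disc  ((671.6616821289062, 22.224285125732422), 55.763099670410156) 1005
tray ((526.2318725585938, -265.231689453125), (220.4839630126953, 229.9340057373047), 88.29297637939453)
side bar [667.2, 22.6, 69.3, 18.0, 6.1, 242.5, 117.0]
clear
[446.1, -336.8, 49.4, 26.9, 24.7]
[454.1, -262.7, 49.4, 25.3, 27.0]
[591.5, -341.9, 49.2, 27.1, 25.8]
[594.1, -264.7, 49.4, 26.6, 25.5]
hold
[445.8, 275.9, 49.6, 23.0, 29.8]
[514.5, 279.9, 50.4, 24.3, 26.1]
[581.5, 367.3, 49.7, 24.4, 26.8]
[592.9, 293.4, 49.8, 25.8, 28.9]
disc  ((665.6552124023438, 24.408370971679688), 58.0469970703125) 564
tray ((520.9471435546875, -304.50421142578125), (222.21058654785156, 272.504638671875), 62.6065673828125)
```

Bar at about (669, 22.7), angle 6.1°. Current tool y is at 72.1°, and I'll take the −83.9° grasp to leave room on joint 6, which means turning −2.723 rad. I'll raise first, then travel.

```bash
python3 -m handwheel '[85,0,0,45,0, 85,0,0,80,-0.15, 85,400,-400,80,-1.5, 85,508,-477,80,-1.5, 85,508,-477,80,-1.5, 85,508,-477,80,-1.5, 85,508,-477,80,-1.5, 85,508,-477,80,-1.5, 85,508,-477,80,-1.5, 85,508,-477,80,-1.5, 85,508,-477,80,-1.5, 85,508,-477,80,-1.5]' 60; python3 -m handwheel '[85,0,0,0,-1.223, 85,0,0,0,-1.223, 85,0,0,0,-1.223, 85,0,0,0,-1.223, 85,0,0,0,-1.223, 85,0,0,0,-1.223, 85,0,0,0,-1.223, 85,0,0,0,-1.223, 85,0,0,0,-1.223, 85,0,0,0,-1.223, 85,0,0,0,-1.223, 85,0,0,0,-1.223]'
```

```text
clock: 2.4
ee_pos: [526.4, 155.4, 484.8]
orientation: [[0.243, 0.97, 0.0], [0.97, -0.243, 0.0], [0.0, 0.0, -1.0]]
force: [-0.1, 0.3, -0.6]
finger_gap: 0.996
grasp_force: 0.0
clock: 3.6
ee_pos: [525.2, 157.1, 484.7]
orientation: [[0.994, 0.108, -0.0], [0.108, -0.994, 0.0], [-0.0, -0.0, -1.0]]
force: [1.5, -0.9, -0.5]
finger_gap: 0.997
grasp_force: 0.0
```

```bash
python3 -m handwheel '[85,144,-134,-20,0, 85,144,-134,-20,0, 85,144,-134,-20,0, 85,144,-134,-20,0, 85,144,-134,-20,0, 85,144,-134,-20,0, 85,144,-134,-20,0, 85,144,-134,-20,0]'; python3 - <<'E'
from h import *
s=read_state();print(s['ee_pos'],s['joint_positions'].round(2))
p,d=snap('side','side2.png'); cv2.imwrite('pics/side2c.png',cv2.resize(p[60:240,190:390],None,fx=3,fy=3)[:,:,::-1])
E
```

```text
clock: 4.4
ee_pos: [668.5, 24.2, 465.9]
orientation: [[0.994, 0.108, 0.001], [0.108, -0.994, -0.0], [0.001, 0.0, -1.0]]
force: [-0.1, 0.0, 0.4]
finger_gap: 0.991
grasp_force: 0.0
[668.49149002  24.21244366 465.86824856] [-0.14  0.63  0.86  0.    1.65  1.32]
```

View pics/side2c.png

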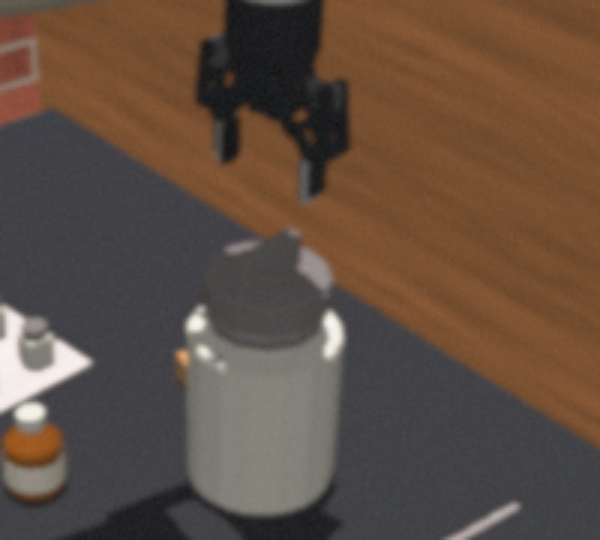

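The open fingers (crop ~(225,150) and (312,190)) straddle the bar (275,245). Descending and closing.

```bash
python3 -m handwheel '[85,0.5,-1.5,-30,0, 85,0.5,-1.5,-50,0, 85,0.5,-1.5,-60,0, 85,0.5,-1.5,-68,0, 85,0.5,-1.5,-75,0, 85,0.5,-1.5,-75,0, 0,0.5,-1.5,-75,0, 0,0.5,-1.5,-75,0, 0,0.5,-1.5,-75,0, 0,0.5,-1.5,-75,0, 0,0.5,-1.5,-75,0, 0,0.5,-1.5,-75,0]' 80; python3 -m handwheel '[0,0,0,0,0, 0,0,0,0,0, 0,0,0,0,0, 0,0,0,0,0]'
```

```text
clock: 5.65
ee_pos: [669.7, 21.8, 390.1]
orientation: [[0.994, 0.107, 0.001], [0.107, -0.994, 0.0], [0.001, -0.0, -1.0]]
force: [-1.5, 0.8, 1.3]
finger_gap: 0.173
grasp_force: 79.3
clock: 6.05
ee_pos: [669.7, 21.7, 390.0]
orientation: [[0.994, 0.107, 0.0], [0.107, -0.994, 0.0], [0.0, -0.0, -1.0]]
force: [0.1, 1.5, 4.4]
finger_gap: 0.169
grasp_force: 79.8
```

```bash
python3 -m handwheel '[0,0,0,-2,0, 0,0,0,-4,0, 0,0,0,-6,0, 0,0,0,-8,0, 0,0,0,-8,0, 0,0,0,-8,0]'
```

```text
clock: 6.65
ee_pos: [669.7, 21.7, 382.5]
orientation: [[0.994, 0.107, 0.001], [0.107, -0.994, -0.0], [0.001, 0.0, -1.0]]
force: [-0.8, 0.9, 8.0]
finger_gap: 0.172
grasp_force: 83.4
```

```bash
python3 -m handwheel '[0,0,0,-0.7,0, 0,0,0,-0.7,0, 0,0,0,-0.7,0, 0,0,0,-0.7,0]'; python3 -m handwheel '[0,0,0,0,0.1, 0,0,0,0,0.1, 0,0,0,0,0.1, 0,0,0,0,0.1]'; python3 -c "
from rig import *
s=read_state();print(s['torque'],s['force'],s['ee_pos'])"
```

```text
clock: 7.05
ee_pos: [669.7, 21.7, 381.9]
orientation: [[0.994, 0.107, 0.001], [0.107, -0.994, -0.0], [0.001, 0.0, -1.0]]
force: [-0.8, 1.8, 8.4]
finger_gap: 0.173
grasp_force: 81.8
clock: 7.45
ee_pos: [669.7, 21.7, 382.0]
orientation: [[0.979, 0.205, 0.002], [0.205, -0.979, -0.0], [0.002, 0.0, -1.0]]
force: [-1.3, 2.3, 9.5]
finger_gap: 0.174
grasp_force: 82.0
[0.35432629 0.3485916  0.03858531] [-1.26940304  2.29857235  9.51331913] [669.65251187  21.68226753 381.99569762]
```

```bash
python3 -m handwheel '[0,0,0,0,0.1, 0,0,0,0,0.2, 0,0,0,0,0.3, 0,0,0,0,0.4, 0,0,0,0,0.5, 0,0,0,0,0.6, 0,0,0,0,0.7, 0,0,0,0,0.8, 0,0,0,0,0.9, 0,0,0,0,0.947, 0,0,0,0,0.947, 0,0,0,0,0.947]';python3 -c "
from rig import *
s=read_state();print(s['torque'],s['force'],s['joint_positions'])"
```

```text
clock: 8.65
ee_pos: [669.8, 21.6, 382.1]
orientation: [[0.405, 0.914, 0.003], [0.914, -0.405, -0.0], [0.001, 0.002, -1.0]]
force: [0.7, 1.5, 8.7]
finger_gap: 0.176
grasp_force: 82.1
[0.28909771 0.06077138 0.01244641] [0.70360427 1.54802752 8.69202894] [-1.42166046e-01  6.60463693e-01  1.02418814e+00  1.88246646e-04
  1.45436090e+00  2.74749970e-01]
```

Now let it rise and lift straight up.

```bash
python3 -m handwheel '[0,0,0,3,0, 0,0,0,6,0, 0,0,0,9,0, 0,0,0,12,0, 0,0,0,14,0, 0,0,0,16,0, 0,0,0,18,0, 0,0,0,20,0]';python3 -m handwheel '[0,0,0,15,0, 0,0,0,30,0, 0,0,0,45,0, 0,0,0,60,0, 0,0,0,70,0, 0,0,0,70,0, 0,0,0,70,0]'; python3 - <<'E'
from h import *
p,d=snap('side','side3.png'); cv2.imwrite('pics/side3c.png',cv2.resize(p[60:240,190:390],None,fx=3,fy=3)[:,:,::-1])
E
```

```text
clock: 9.45
ee_pos: [669.7, 21.5, 400.6]
orientation: [[0.405, 0.914, -0.001], [0.914, -0.405, -0.0], [-0.001, -0.001, -1.0]]
force: [-0.4, 0.7, -1.4]
finger_gap: 0.175
grasp_force: 80.8
clock: 10.15
ee_pos: [669.8, 21.6, 470.2]
orientation: [[0.405, 0.914, -0.001], [0.914, -0.405, 0.0], [-0.0, -0.001, -1.0]]
force: [0.4, 0.2, -2.4]
finger_gap: 0.173
grasp_force: 80.7
```

View pics/side3c.png

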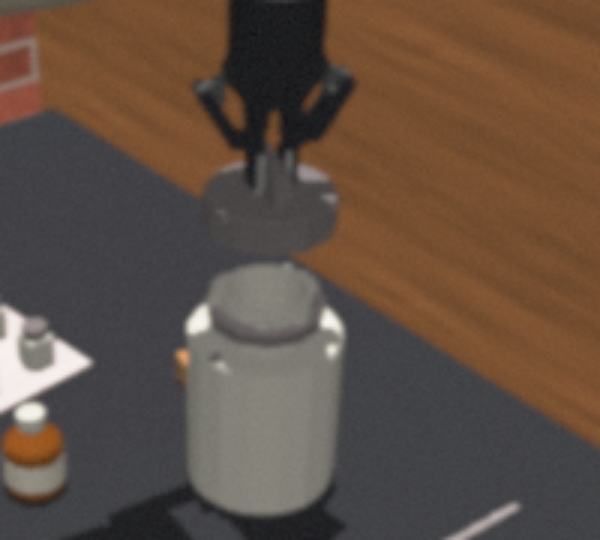

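The cap is off: crop shows it held at (270,200) above the open neck. I'll set it on the bench at about (430, 0).

```bash
python3 -m handwheel '[0,-40,-5,0,0, 0,-80,-10,0,0, 0,-120,-14,0,0, 0,-160,-17,0,0, 0,-200,-20,0,0, 0,-240,-22,0,0, 0,-240,-22,-20,0, 0,-240,-22,-60,0, 0,-240,-22,-100,0, 0,-240,-22,-140,0, 0,-240,-22,-180,0, 0,-240,-22,-210,0]'; python3 - <<'E'
from h import *
s=read_state(); print(s['ee_pos'],s['finger_gap'],s['joint_positions'].round(2))
p,d=snap('side','side4.png')
P=world('side',*(lambda u:(u[0],u[1]))((cloud('side',d)[0],d[d>0])))
k=(P[:,2]>25)&(np.hypot(P[:,0]-430,P[:,1])<62)&(P[:,2]<80); print(np.percentile(P[k][:,2],[1,5,25,50,75]))
E
```

```text
clock: 11.4
ee_pos: [428.8, -0.2, 258.5]
orientation: [[0.405, 0.914, -0.003], [0.914, -0.405, 0.001], [-0.0, -0.003, -1.0]]
force: [0.6, -0.5, -1.7]
finger_gap: 0.172
grasp_force: 80.6
[ 4.28808559e+02 -1.59318342e-01  2.58513177e+02] 0.17248909693711117 [-0.28  0.3   1.95 -0.    0.89  0.14]
[53.72927278 55.38188765 61.34630002 68.05051319 75.04011451]
```

```bash
python3 -m handwheel '[0,0,0,-20,0, 0,0,0,-35,0, 0,0,0,-43,0, 0,0,0,-47,0, 0,0,0,-50,0, 0,0,0,-51.5,0, 0,0,0,-51.5,0, 0,0,0,-51.5,0]'
```

```text
clock: 12.25
ee_pos: [429.8, -0.4, 209.8]
orientation: [[0.405, 0.914, 0.001], [0.914, -0.405, -0.0], [0.0, 0.001, -1.0]]
force: [-0.1, -0.1, -0.3]
finger_gap: 0.172
grasp_force: 80.6
```

```bash
python3 -m handwheel '[0,0,0,-2,0, 0,0,0,-3.5,0, 0,0,0,-5,0, 0,0,0,-5,0, 0,0,0,-5,0]'
```

```text
clock: 12.75
ee_pos: [429.7, -0.4, 205.0]
orientation: [[0.405, 0.914, -0.0], [0.914, -0.405, -0.0], [-0.0, 0.0, -1.0]]
force: [-4.4, 0.7, 10.5]
finger_gap: 0.173
grasp_force: 82.3
```

```bash
python3 -m handwheel '[85,0,0,0,0, 85,0,0,0,0, 85,0,0,0,0, 85,0,0,0,0, 85,0,0,30,0, 85,0,0,80,0, 85,0,0,130,0, 85,0,-40,180,0.1, 85,0,-100,190,0.25, 85,0,-150,190,0.4, 85,0,-200,190,0.417, 85,0,-200,190,0.417]'; python3 - <<'E'
from h import *
for c in('top','side'):
    p,d=snap(c,c+'5.png')
    try: print(c,'cap bar',bar(c,d,(429,0),59,60,6))
    except Exception as e: print(e)
    print('clear',*pots(c,d),sep='\n'); print('hold',*pots(c,d,(220,400)),sep='\n')
    uv,P=cloud(c,d); k=(np.abs(P[:,2]-200)<4)&(np.hypot(P[:,0]-670,P[:,1]-22)<60);print('rim',cv2.minEnclosingCircle(P[k][:,:2].astype(np.float32)),k.sum())
    if c=='side': cv2.imwrite('pics/side5c.png',cv2.resize(p[240:370,240:400],None,fx=5,fy=4.6)[:,:,::-1])
E
```

```text
clock: 13.95
ee_pos: [429.3, -203.0, 394.7]
orientation: [[-0.0, 1.0, 0.0], [1.0, 0.0, -0.001], [-0.001, 0.0, -1.0]]
force: [0.7, 0.5, 0.1]
finger_gap: 0.994
grasp_force: 0.0
top cap bar [431.9, 1.0, 68.7, 15.9, 66.0, 59.4, 131.0]
clear
[594.3, -341.0, 52.7, 25.2, 21.8]
[596.6, -264.5, 52.6, 24.4, 24.2]
hold
[450.0, 277.9, 51.7, 24.2, 23.0]
[519.0, 281.8, 52.6, 24.3, 24.7]
[583.4, 365.8, 52.7, 22.3, 23.1]
[596.6, 292.7, 52.4, 22.6, 24.6]
rim ((670.7020263671875, 23.17708969116211), 50.04524612426758) 267
side cap bar [428.1, 0.2, 74.0, 15.9, 66.6, 57.5, 135.0]
clear
[445.9, -337.3, 49.3, 27.0, 26.1]
[453.7, -262.8, 49.8, 25.1, 27.9]
[590.1, -341.5, 49.6, 27.0, 28.5]
[594.7, -265.3, 49.5, 26.8, 27.6]
hold
[445.8, 277.8, 49.9, 23.6, 28.5]
[515.7, 280.0, 49.8, 26.5, 28.9]
[580.5, 366.1, 49.8, 23.3, 26.5]
[592.4, 294.1, 49.3, 27.1, 29.9]
rim ((683.5011596679688, 4.137050628662109), 39.044822692871094) 56
```

View pics/side5c.png

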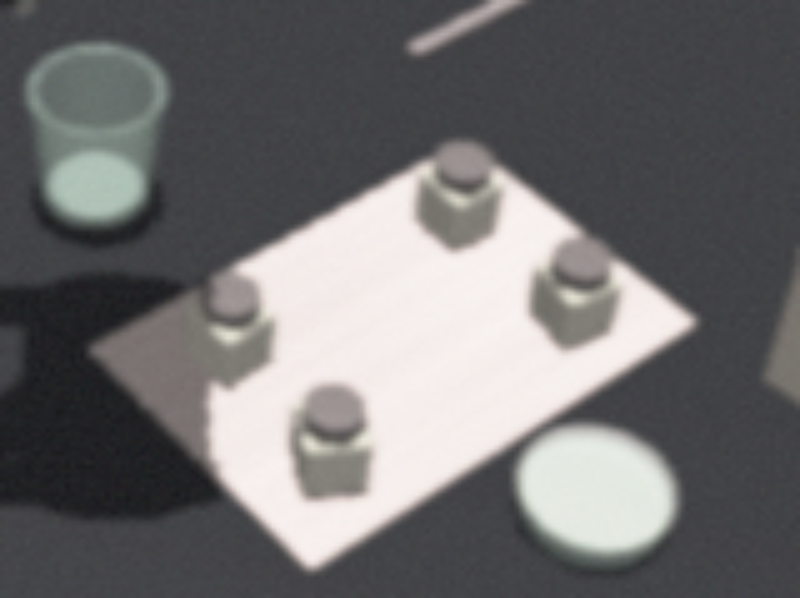

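```bash
cat >> h.py <<'E'
def yaw(d,cx,cy,c='side',r=26):
    # cx,cy: lid centre as seen by this camera
    uv,P=cloud(c,d); k=(P[:,2]>10)&(P[:,2]<30)&(np.hypot(P[:,0]-cx,P[:,1]-cy)<r); X=P[k][:,:2]
    best=[]
    for t in range(-45,45,3):
        a=np.radians(t); R=np.array([[np.cos(a),np.sin(a)],[-np.sin(a),np.cos(a)]])
        e=min((np.mean(np.abs(np.abs((X-[cx+dx,cy+dy])@R.T).max(1)-15)),dx,dy) for dx in range(-4,5,2) for dy in range(-4,5,2))
        best.append((round(e[0],2),t,e[1],e[2]))
    return sorted(best)[:3],k.sum()
E
python3 - <<'E'
from h import *
p,d=snap('side')
for q in pots('side',d): print(q[:2],yaw(d,*q[:2]))
E
```

```text
[445.6, -336.9] ([(np.float64(0.86), -30, 2, 0), (np.float64(0.91), -33, 2, 0), (np.float64(0.92), -27, 2, 0)], np.int64(100))
[454.3, -262.7] ([(np.float64(0.94), 3, 0, 0), (np.float64(0.97), 0, 0, 0), (np.float64(0.99), 6, 0, 0)], np.int64(103))
[590.0, -341.6] ([(np.float64(0.95), -12, 2, 0), (np.float64(0.98), -15, 2, 0), (np.float64(0.99), -9, 2, 0)], np.int64(106))
[594.7, -265.3] ([(np.float64(0.94), -3, 0, 0), (np.float64(0.95), -6, 0, 0), (np.float64(1.02), 0, 0, 0)], np.int64(104))
```

```bash
python3 -m handwheel '[65,26,-61.5,-20,0.05, 65,26,-61.5,-50,0.05, 65,26,-61.5,-95,0.05, 65,26,-61.5,-140,0.05, 65,26,-61.5,-180,0.05, 65,26,-61.5,-200,0.05, 65,26,-61.5,-208,0.05, 65,26,-61.5,-208,0.05, 0,26,-61.5,-208,0.05, 0,26,-61.5,-208,0.05, 0,26,-61.5,-208,0.05, 0,26,-61.5,-208,0.05]' 40; python3 -m handwheel '[0,0,0,0,0, 0,0,0,0,0, 0,0,0,10,0, 0,0,0,30,0, 0,0,0,60,0, 0,0,0,60,0]'
```

```text
clock: 15.3
ee_pos: [456.1, -262.1, 187.9]
orientation: [[-0.05, 0.999, 0.002], [0.999, 0.05, -0.002], [-0.002, 0.002, -1.0]]
force: [-0.7, 1.1, 7.0]
finger_gap: 0.345
grasp_force: 40.3
clock: 15.9
ee_pos: [456.3, -262.4, 250.6]
orientation: [[-0.05, 0.999, 0.005], [0.999, 0.05, -0.005], [-0.005, 0.005, -1.0]]
force: [-0.2, -0.4, 0.0]
finger_gap: 0.342
grasp_force: 39.5
```

```bash
python3 -m handwheel '[0,0,0,45,0, 0,0,0,90,0, 0,0,0,130,0, 0,25,33,160,0, 0,50,67,160,0, 0,78,105,160,0, 0,106,142,160,0, 0,134,179,160,0, 0,162,217,160,0, 0,190,254,160,0, 0,213,285,160,0, 0,213,285,160,0]'; python3 -m handwheel '[0,0,0,0,0, 0,0,0,-15,0, 0,0,0,-24,0, 0,0,0,-24,0, 0,0,0,-24,0]';python3 - <<'E'
from h import *
p,d=snap('side','side6.png'); cv2.imwrite('pics/side6c.png',cv2.resize(p[60:240,190:390],None,fx=3,fy=3)[:,:,::-1])
E
```

```text
clock: 17.1
ee_pos: [670.0, 27.0, 405.3]
orientation: [[-0.054, 0.999, -0.001], [0.999, 0.054, 0.001], [0.001, -0.001, -1.0]]
force: [-0.6, -1.0, -1.2]
finger_gap: 0.342
grasp_force: 39.9
clock: 17.6
ee_pos: [668.6, 22.5, 383.0]
orientation: [[-0.049, 0.999, 0.0], [0.999, 0.049, -0.0], [-0.0, 0.0, -1.0]]
force: [-0.1, 0.0, -1.1]
finger_gap: 0.344
grasp_force: 39.9
```

View pics/side6c.png

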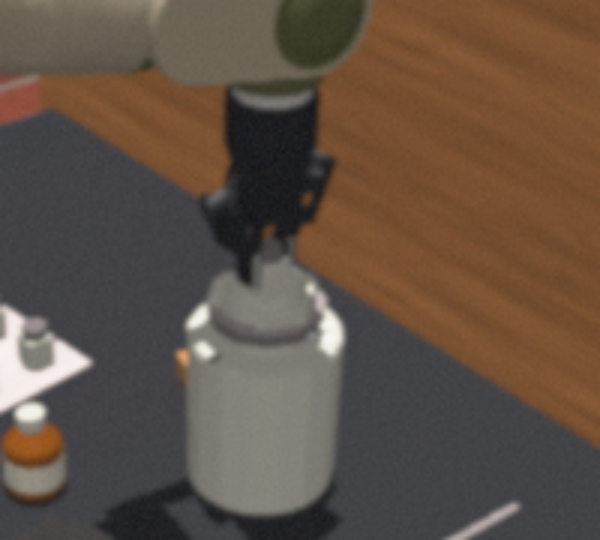

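The pot (crop (272,250)) is over the middle of the mouth. Releasing, then travelling towards the next pot (595.7, −265).

```bash
python3 -m handwheel '[70,0,0,0,0, 70,0,0,0,0, 70,0,0,0,0, 70,0,0,30,0, 65,-12,-48,40,0, 65,-24,-96,40,-0.1, 65,-36,-144,40,-0.12, 65,-48,-192,40,-0.12, 65,-60,-240,40,-0.12, 65,-73,-287,20,-0.12, 65,-73,-287,-10,-0.12, 65,-73,-287,-10,-0.12]'; python3 - <<'E'
from h import *
for c in('top','side'):
    p,d=snap(c); print(c,pots(c,d),pots(c,d,(220,400)))
    k=None; uv,P=cloud(c,d); k=(np.hypot(P[:,0]-668,P[:,1]-22)<32); print('in jar z',np.percentile(P[k][:,2],[5,50,95]).round())
print(read_state()['ee_pos'])
E
```

```text
clock: 18.85
ee_pos: [595.0, -265.1, 368.4]
orientation: [[0.072, 0.997, -0.006], [0.997, -0.072, 0.004], [0.004, -0.007, -1.0]]
force: [0.6, 0.1, 0.3]
finger_gap: 0.763
grasp_force: 0.0
top [[449.6, -336.4, 52.1, 23.9, 27.7]] [[450.2, 277.3, 52.8, 23.8, 24.9], [518.8, 280.7, 52.2, 24.6, 22.4], [585.0, 366.2, 52.0, 24.7, 22.2], [596.7, 292.6, 54.0, 21.9, 24.7]]
in jar z [ 20.  27. 200.]
side [[446.0, -337.3, 49.4, 27.1, 26.2], [590.4, -340.8, 49.7, 25.7, 26.4], [594.4, -265.8, 49.9, 25.7, 24.3]] [[445.9, 275.4, 49.8, 23.4, 29.2], [514.8, 279.8, 49.9, 28.0, 26.0], [580.4, 365.9, 49.1, 25.3, 31.0], [591.1, 292.9, 50.2, 22.8, 27.1]]
in jar z [183. 190. 197.]
[ 596.01053033 -263.36260461  373.25854711]
```

```bash
python3 -m handwheel '[65,0,-1,-45,0, 65,0,-1,-90,0, 65,0,-1,-130,0, 65,0,-1,-160,0, 65,0,-1,-175,0, 65,0,-1,-183,0, 65,0,-1,-183,0, 0,0,-1,-183,0, 0,0,-1,-183,0, 0,0,-1,-183,0, 0,0,-1,-183,0, 0,0,-1,-183,0]'; python3 -m handwheel '[0,0,0,0,0, 0,0,0,0,0, 0,0,0,20,0, 0,0,0,60,0, 0,0,0,110,0, 0,0,0,160,0, 0,0,0,195,0, 0,0,0,215,0, 0,0,0,215,0]'
```

```text
clock: 20.15
ee_pos: [596.1, -265.1, 191.1]
orientation: [[0.07, 0.998, 0.002], [0.998, -0.07, -0.001], [-0.001, 0.002, -1.0]]
force: [0.8, 1.0, 6.1]
finger_gap: 0.341
grasp_force: 41.0
clock: 21.05
ee_pos: [595.6, -264.8, 408.2]
orientation: [[0.07, 0.998, 0.005], [0.998, -0.07, -0.004], [-0.003, 0.006, -1.0]]
force: [-0.0, 0.1, -0.6]
finger_gap: 0.341
grasp_force: 40.2
```

```bash
python3 -m handwheel '[0,10,40,0,0, 0,22,87,0,0, 0,34,134,0,0, 0,46,181,0,0, 0,58,228,0,0, 0,68,267,0,0, 0,73,287,0,0, 0,73,287,0,0, 0,73,287,0,0, 0,73,287,-15,0, 0,73,287,-24,0, 0,73,287,-24,0]'; python3 -c "
from h import *
p,d=snap('side')
print(pots('side',d)); print(read_state()['ee_pos'],read_state()['finger_gap'])
c='side';uv,P=cloud(c,d);k=(P[:,2]>210)&(P[:,2]<245)&(np.hypot(P[:,0]-668,P[:,1]-22)<18);print(k.sum(),P[k].mean(0) if k.any() else 0)"
```

```text
clock: 22.25
ee_pos: [668.6, 20.9, 378.6]
orientation: [[0.071, 0.997, -0.003], [0.997, -0.071, 0.0], [0.0, -0.004, -1.0]]
force: [0.1, -0.6, -0.3]
finger_gap: 0.342
grasp_force: 40.2
[[445.7, -337.3, 49.7, 24.9, 24.9], [590.7, -341.1, 49.5, 26.7, 26.8]]
[668.66252418  21.18653927 379.80994258] 0.3438935382292297
126 [669.52611398  14.50254878 230.37257719]
```

```bash
python3 -m handwheel '[70,0,0,2,0, 70,0,0,2,0, 70,0,0,2,0, 70,0,0,30,0, 65,-10,-47,40,0, 65,-20,-94,40,-0.05, 65,-30,-141,40,-0.14, 65,-40,-188,40,-0.14, 65,-50,-235,40,-0.14, 65,-60,-282,40,-0.14, 65,-70,-329,20,-0.14, 65,-77,-363,0,-0.14]'; python3 -m handwheel '[65,0,0,0,0, 65,0,0,0,0]'; python3 - <<'E'
from h import *
p,d=snap('side'); print(pots('side',d),pots('side',d,(220,400)))
p,d=snap('top');c='top'; uv,P=cloud(c,d); k=(np.hypot(P[:,0]-668,P[:,1]-22)<32); print('in jar z',np.percentile(P[k][:,2],[5,50,95]).round())
print(read_state()['ee_pos'])
E
```

```text
clock: 23.5
ee_pos: [590.7, -343.4, 380.8]
orientation: [[0.21, 0.978, 0.002], [0.978, -0.21, -0.002], [-0.001, 0.002, -1.0]]
force: [0.9, -0.2, 0.1]
finger_gap: 0.761
grasp_force: 0.0
clock: 23.7
ee_pos: [591.6, -341.4, 380.3]
orientation: [[0.21, 0.978, -0.0], [0.978, -0.21, 0.001], [0.001, -0.0, -1.0]]
force: [0.4, 0.1, -0.3]
finger_gap: 0.766
grasp_force: 0.0
[[446.2, -337.4, 49.7, 27.3, 26.0], [591.1, -341.6, 49.3, 27.2, 27.5]] [[445.3, 275.7, 49.9, 22.9, 32.8], [515.2, 281.4, 49.0, 27.5, 27.5], [580.0, 366.3, 50.0, 23.8, 31.0], [593.4, 293.1, 49.5, 25.9, 27.9]]
in jar z [ 22.  45. 172.]
[ 592.16707823 -339.82040553  381.61490205]
```

```bash
python3 -m handwheel '[65,0.5,-1,-45,0, 65,0.5,-1,-90,0, 65,0.5,-1,-135,0, 65,0.5,-1,-165,0, 65,0.5,-1,-183,0, 65,0.5,-1,-191,0, 65,0.5,-1,-191,0, 0,0.5,-1,-191,0, 0,0.5,-1,-191,0, 0,0.5,-1,-191,0, 0,0.5,-1,-191,0, 0,0.5,-1,-191,0]'; python3 -m handwheel '[0,0,0,0,0, 0,0,0,0,0, 0,0,0,20,0, 0,0,0,60,0, 0,0,0,110,0, 0,0,0,160,0, 0,0,0,195,0, 0,0,0,215,0, 0,0,0,215,0]'
```

```text
clock: 25.0
ee_pos: [592.5, -342.1, 191.2]
orientation: [[0.208, 0.978, 0.002], [0.978, -0.208, -0.002], [-0.001, 0.002, -1.0]]
force: [0.2, 0.3, 5.8]
finger_gap: 0.342
grasp_force: 41.1
clock: 25.9
ee_pos: [592.0, -341.7, 408.2]
orientation: [[0.208, 0.978, 0.005], [0.978, -0.208, -0.004], [-0.003, 0.006, -1.0]]
force: [-0.3, 0.2, -0.7]
finger_gap: 0.343
grasp_force: 40.3
```

```bash
python3 -m handwheel '[0,9,42,0,0, 0,18,86,0,0, 0,28,132,0,0, 0,38,179,0,0, 0,48,226,0,0, 0,58,273,0,0, 0,67,316,0,0, 0,74,349,0,0, 0,77,363,0,0, 0,77,363,0,0, 0,77,363,-12,0, 0,77,363,-24,0]'; python3 -m handwheel '[0,0,0,0,0, 0,0,0,0,0]'; python3 -c "
from h import *
p,d=snap('side')
print(pots('side',d)); print(read_state()['ee_pos'],read_state()['finger_gap'])"
```

```text
clock: 27.1
ee_pos: [669.1, 19.4, 379.1]
orientation: [[0.21, 0.978, -0.001], [0.978, -0.21, -0.0], [-0.0, -0.001, -1.0]]
force: [-0.1, -0.6, -0.2]
finger_gap: 0.34
grasp_force: 40.3
clock: 27.3
ee_pos: [669.2, 20.1, 380.0]
orientation: [[0.21, 0.978, -0.001], [0.978, -0.21, 0.0], [-0.0, -0.001, -1.0]]
force: [0.5, -0.5, -0.5]
finger_gap: 0.339
grasp_force: 40.3
[[446.6, -336.6, 49.7, 26.6, 24.5]]
[669.22461858  20.35799106 380.62190677] 0.3407359481994545
```

```bash
python3 -m handwheel '[70,0,2,2,0, 70,0,2,2,0, 70,0,2,2,0, 70,0,2,30,0, 65,-24,-38,40,0, 65,-49,-78,40,-0.1, 65,-74,-119,40,-0.2, 65,-99,-160,40,-0.3, 65,-124,-201,40,-0.314, 65,-149,-242,40,-0.314, 65,-174,-283,20,-0.314, 65,-199,-324,0,-0.314]'; python3 -m handwheel '[65,-22,-33,0,0, 65,-22,-33,0,0, 65,-22,-33,0,0]'; python3 - <<'E'
from h import *
p,d=snap('side'); print(pots('side',d),pots('side',d,(220,400)))
p,d=snap('top');c='top'; uv,P=cloud(c,d); k=(np.hypot(P[:,0]-668,P[:,1]-22)<32); print('in jar z',np.percentile(P[k][:,2],[5,50,95]).round())
print(read_state()['ee_pos'])
E
```

```text
clock: 28.55
ee_pos: [470.9, -301.0, 382.2]
orientation: [[0.5, 0.866, 0.001], [0.866, -0.5, -0.001], [-0.0, 0.002, -1.0]]
force: [0.3, 0.5, -0.2]
finger_gap: 0.762
grasp_force: 0.0
clock: 28.85
ee_pos: [449.9, -333.1, 382.2]
orientation: [[0.502, 0.865, 0.0], [0.865, -0.502, -0.0], [0.0, 0.0, -1.0]]
force: [0.3, 0.2, 0.3]
finger_gap: 0.761
grasp_force: 0.0
[[445.7, -337.2, 49.5, 28.6, 26.8]] [[446.5, 276.1, 49.4, 24.3, 28.6], [516.0, 278.8, 49.4, 24.4, 27.5], [580.4, 365.3, 48.9, 25.3, 28.9], [592.3, 293.0, 49.1, 24.6, 30.0]]
in jar z [ 25.  82. 182.]
[ 450.69441535 -331.904144    382.3713665 ]
```

```bash
python3 -m handwheel '[65,-3,-5,-45,0, 65,-3,-5,-90,0, 65,-3,-5,-135,0, 65,-3,-5,-165,0, 65,-3,-5,-183,0, 65,-3,-5,-191,0, 65,-3,-5,-191,0, 0,-3,-5,-191,0, 0,-3,-5,-191,0, 0,-3,-5,-191,0, 0,-3,-5,-191,0, 0,-3,-5,-191,0]'; python3 -m handwheel '[0,0,0,0,0, 0,0,0,0,0, 0,0,0,20,0, 0,0,0,60,0, 0,0,0,110,0, 0,0,0,160,0, 0,0,0,195,0, 0,0,0,215,0, 0,0,0,215,0]'
```

```text
clock: 30.15
ee_pos: [447.5, -337.9, 192.4]
orientation: [[0.5, 0.866, 0.002], [0.866, -0.5, -0.002], [-0.001, 0.002, -1.0]]
force: [0.6, 1.3, 5.2]
finger_gap: 0.339
grasp_force: 40.7
clock: 31.05
ee_pos: [447.1, -337.6, 409.3]
orientation: [[0.5, 0.866, 0.004], [0.866, -0.5, -0.005], [-0.002, 0.006, -1.0]]
force: [-0.0, 0.6, -1.1]
finger_gap: 0.337
grasp_force: 39.8
```

```bash
python3 -m handwheel '[0,22,36,0,0, 0,46,75,0,0, 0,71,116,0,0, 0,96,157,0,0, 0,121,198,0,0, 0,146,238,0,0, 0,171,278,0,0, 0,196,318,0,0, 0,222,360,0,0, 0,222,360,0,0, 0,222,360,0,0, 0,222,360,-10,0]'; python3 -m handwheel '[0,0,0,-14,0, 0,0,0,-14,0, 0,0,0,-14,0]'; python3 -c "
from h import *
p,d=snap('side')
print(pots('side',d)); print(read_state()['ee_pos'],read_state()['finger_gap'])"
```

```text
clock: 32.25
ee_pos: [668.9, 21.4, 396.2]
orientation: [[0.501, 0.865, 0.001], [0.865, -0.501, -0.0], [0.0, 0.001, -1.0]]
force: [-0.6, -0.5, 0.2]
finger_gap: 0.344
grasp_force: 39.8
clock: 32.55
ee_pos: [668.9, 21.3, 381.9]
orientation: [[0.502, 0.865, -0.001], [0.865, -0.502, 0.0], [-0.0, -0.001, -1.0]]
force: [-0.8, -0.1, 0.9]
finger_gap: 0.339
grasp_force: 39.8
[]
[669.00730022  21.51485822 382.50086403] 0.34173229239596625
```

```bash
python3 -m handwheel '[85,0,0.5,2,0, 85,0,0.5,2,0, 85,0,0.5,2,0, 85,0,0,30,0, 85,-40,-4,40,0.1, 85,-80,-8,40,0.108, 85,-120,-11,40,0.108, 85,-160,-15,20,0.108, 85,-200,-18,0,0.108, 85,-239,-22,-20,0.108, 85,-239,-22,-20,0.108, 85,-239,-22,-20,0.108]'; python3 - <<'E'
from h import *
p,d=snap('side','side7.png'); print(pots('side',d),pots('side',d,(220,400)));print('bar',bar('side',d,(429,0),59))
p,d=snap('top','top7.png');c='top'; uv,P=cloud(c,d); k=(np.hypot(P[:,0]-668,P[:,1]-22)<32); print('in jar z',np.percentile(P[k][:,2],[5,50,95]).round())
k=(np.abs(P[:,2]-201)<5)&(np.hypot(P[:,0]-670,P[:,1]-22)<50);print('rim',cv2.minEnclosingCircle(P[k][:,:2].astype(np.float32)),k.sum())
a=cv2.resize(p[110:210,190:320],None,fx=4.6,fy=4.6);cv2.imwrite('pics/top7c.png',a[:,:,::-1])
print(read_state()['ee_pos'])
E
```

```text
clock: 33.8
ee_pos: [430.1, 0.2, 362.6]
orientation: [[0.404, 0.915, 0.001], [0.915, -0.404, -0.0], [0.0, 0.001, -1.0]]
force: [0.3, -0.5, 0.7]
finger_gap: 0.995
grasp_force: 0.0
[] [[445.1, 276.7, 50.2, 26.2, 23.9]]
bar [427.8, -0.9, 71.2, 16.3, 66.3, 57.8, 135.0]
in jar z [ 26.  80. 197.]
rim ((670.6170043945312, 22.43869400024414), 49.2348747253418) 282
[4.31177157e+02 1.18029668e-01 3.63119433e+02]
```

View pics/top7c.png

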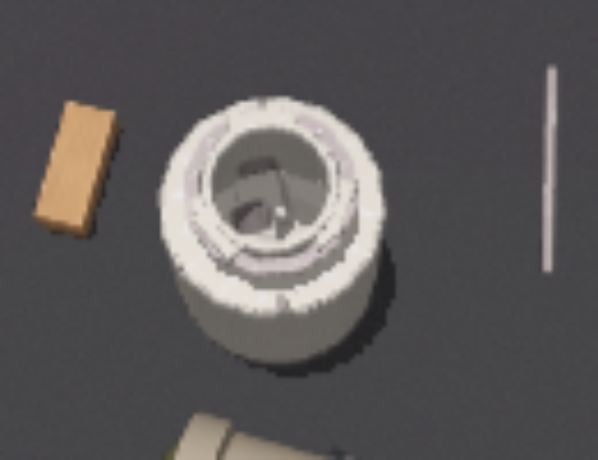

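View pics/side7.png

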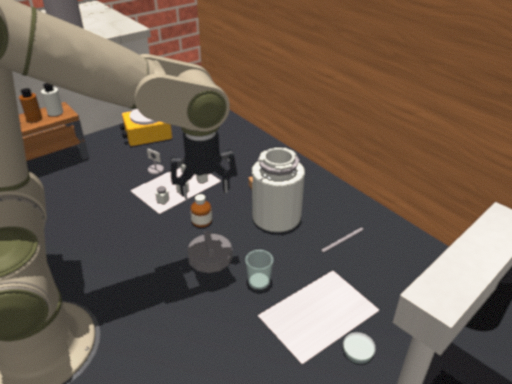

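The right tray is now empty, the pots lie well down inside the jar (crop (265,190)), and the cap stands at (210,252) in the side view. Regrasping the cap.

```bash
python3 -m handwheel '[85,-1,-0.5,-45,0, 85,-1,-0.5,-90,0, 85,-1,-0.5,-125,0, 85,-1,-0.5,-145,0, 85,-1,-0.5,-155,0, 85,-1,-0.5,-157,0, 85,-1,-0.5,-157,0, 0,-1,-0.5,-157,0, 0,-1,-0.5,-157,0, 0,-1,-0.5,-157,0, 0,-1,-0.5,-157,0, 0,-1,-0.5,-157,0]' 80; python3 -m handwheel '[0,0,0,0,0, 0,0,0,0,0, 0,0,0,0,0, 0,0,0,0,0]'
```

```text
clock: 35.1
ee_pos: [429.2, -0.2, 205.4]
orientation: [[0.404, 0.915, 0.0], [0.915, -0.404, -0.0], [0.0, 0.0, -1.0]]
force: [-3.6, 0.4, 9.4]
finger_gap: 0.173
grasp_force: 77.8
clock: 35.5
ee_pos: [429.2, -0.2, 205.4]
orientation: [[0.404, 0.915, 0.0], [0.915, -0.404, -0.0], [0.0, 0.0, -1.0]]
force: [-2.0, 0.7, 6.3]
finger_gap: 0.17
grasp_force: 78.4
```

```bash
python3 -m handwheel '[0,0,0,15,0, 0,0,0,40,0, 0,0,0,80,0, 0,0,0,120,0, 0,0,0,160,0, 0,0,0,200,0, 0,0,0,240,0, 0,0,0,265,0, 0,20,2,265,0, 0,60,6,265,0, 0,100,9,265,0, 0,140,13,265,0]'; python3 -m handwheel '[0,40,4,0,0, 0,75,6,0,0, 0,100.5,9,0,0, 0,100.5,9,0,0, 0,100.5,9,0,0, 0,100.5,9,0,0, 0,100.5,9,0,0, 0,100.5,9,0,0]'; python3 - <<'E'
from h import *
s=read_state();print(s['ee_pos'],s['finger_gap'])
p,d=snap('side','side8.png'); cv2.imwrite('pics/side8c.png',cv2.resize(p[60:240,190:390],None,fx=3,fy=3)[:,:,::-1])
E
```

```text
clock: 36.7
ee_pos: [570.5, 13.0, 469.7]
orientation: [[0.404, 0.915, -0.0], [0.915, -0.404, -0.0], [-0.0, -0.0, -1.0]]
force: [-0.2, -0.1, -0.6]
finger_gap: 0.177
grasp_force: 78.4
clock: 37.5
ee_pos: [669.1, 21.8, 470.7]
orientation: [[0.404, 0.915, 0.001], [0.915, -0.404, -0.0], [0.0, 0.001, -1.0]]
force: [0.2, 0.5, -0.8]
finger_gap: 0.172
grasp_force: 78.6
[669.12143689  21.76307079 470.74822869] 0.17170026347334247
```

View pics/side8c.png

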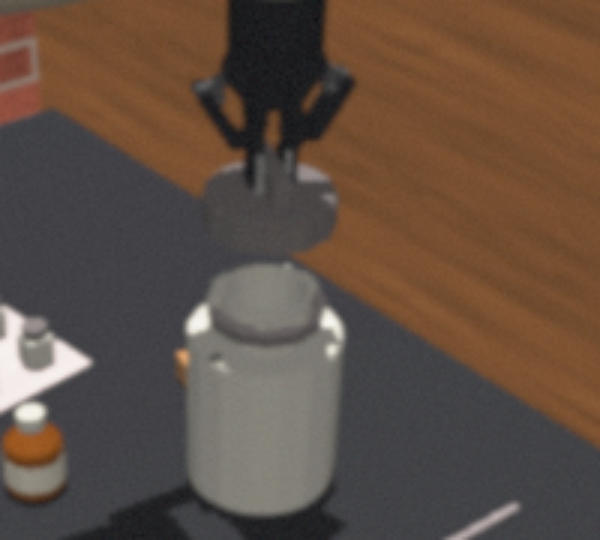

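The cap at (270,205) hangs over the neck just as it did at removal. Lowering it.

```bash
python3 -m handwheel '[0,0.5,0,-15,0, 0,0.5,0,-30,0, 0,0.5,0,-42,0, 0,0.5,0,-52,0, 0,0.5,0,-60,0, 0,0.5,0,-66,0, 0,0.5,0,-71,0, 0,0.5,0,-75,0, 0,0.5,0,-75,0, 0,0.5,0,-75,0]'
```

```text
clock: 38.55
ee_pos: [670.2, 21.8, 395.3]
orientation: [[0.404, 0.915, 0.0], [0.915, -0.404, -0.0], [0.0, 0.0, -1.0]]
force: [-0.1, -0.8, -0.8]
finger_gap: 0.169
grasp_force: 78.8
```

Not yet loaded, as expected at spring height (~394). Pressing to 382.

```bash
python3 -m handwheel '[0,-0.4,0,-2,0, 0,-0.4,0,-4,0, 0,-0.4,0,-6,0, 0,-0.4,0,-8,0, 0,-0.4,0,-10,0, 0,-0.4,0,-12,0, 0,-0.4,0,-13.6,0, 0,-0.4,0,-13.6,0, 0,-0.4,0,-13.6,0]'
```

```text
clock: 39.45
ee_pos: [669.7, 21.8, 382.8]
orientation: [[0.404, 0.915, 0.002], [0.915, -0.404, -0.0], [0.001, 0.002, -1.0]]
force: [-0.4, -0.5, 8.5]
finger_gap: 0.173
grasp_force: 80.0
```

```bash
python3 -m handwheel '[0,0,0,-0.8,0, 0,0,0,-0.8,0, 0,0,0,-0.8,-0.1, 0,0,0,-0.8,-0.2, 0,0,0,-0.8,-0.2, 0,0,0,-0.8,-0.2]';python3 -c "
from rig import *
s=read_state();print(s['torque'],s['force'],s['ee_pos'])"
```

```text
clock: 40.05
ee_pos: [669.7, 21.8, 382.1]
orientation: [[0.578, 0.816, 0.002], [0.816, -0.578, -0.0], [0.001, 0.002, -1.0]]
force: [-0.7, 0.7, 9.1]
finger_gap: 0.17
grasp_force: 80.1
[0.11509227 0.14986873 0.04289535] [-0.68288836  0.69778437  9.13207826] [669.69769845  21.79437175 382.10082046]
```

```bash
python3 -m handwheel '[0,0,0,0,-0.1, 0,0,0,0,-0.2, 0,0,0,0,-0.3, 0,0,0,0,-0.4, 0,0,0,0,-0.5, 0,0,0,0,-0.6, 0,0,0,0,-0.7, 0,0,0,0,-0.8, 0,0,0,0,-0.847, 0,0,0,0,-0.847, 0,0,0,0,-0.847]';python3 -c "
from rig import *
s=read_state();print(s['torque'],s['force'],s['ee_pos'])"
```

```text
clock: 41.15
ee_pos: [669.6, 21.9, 382.0]
orientation: [[0.994, 0.108, 0.002], [0.108, -0.994, -0.0], [0.002, 0.0, -1.0]]
force: [-2.5, 0.2, 8.8]
finger_gap: 0.173
grasp_force: 80.1
[ 0.14238328  0.49704642 -0.01343143] [-2.47205629  0.15623461  8.78477679] [669.59537774  21.89666111 382.02665544]
```

Let it rise 8 mm and check that it stops at the locked height (extra lift shows as a pull).

```bash
python3 -m handwheel '[0,0,0,2,0, 0,0,0,4,0, 0,0,0,6,0, 0,0,0,8,0, 0,0,0,8,0, 0,0,0,8,0]'; python3 - <<'E'
from h import *
for c in('top','side'):
    p,d=snap(c); print(bar(c,d))
E
```

```text
clock: 41.75
ee_pos: [669.7, 21.9, 389.1]
orientation: [[0.994, 0.108, 0.001], [0.108, -0.994, -0.0], [0.0, 0.0, -1.0]]
force: [-0.5, -0.4, 4.9]
finger_gap: 0.169
grasp_force: 79.5
[0.0, 0.0, 0.0, 0.0, 0.0, nan, 0.0]
[659.8, 16.3, 43.2, 42.1, 38.8, 241.5, 114.0]
  return _methods._mean(a, axis=axis, dtype=dtype,
  ret = ret.dtype.type(ret / rcount)
```

```bash
python3 -m handwheel '[0,0,0,1,0, 0,0,0,1,0, 85,0,0,1,0, 85,0,0,1,0, 85,0,0,1,0, 85,0,0,1,0, 85,0,0,20,0, 85,0,0,50,0, 85,0,0,80,0, 85,-40,0,90,0, 85,-80,0,90,0, 85,-120,0,90,0]'; python3 -m handwheel '[85,-45,0,0,0, 85,-90,0,0,0, 85,-135,0,0,0, 85,-170,60,0,0, 85,-170,110,0,0, 85,-170,150,0,0, 85,-170,200,0,0, 85,-170,200,0,0]'; python3 - <<'E'
from h import *
for c in('top','side'):
    p,d=snap(c,c+'9.png'); print(bar(c,d)); print(pots(c,d,(220,400)),pots(c,d))
    for l in('reagent','beaker','hold_sign_top'):
        for r in silhouettes(c,l)[:1]: print(c,l,round(r['score'],2),[int(x) for x in r['box']])
    a=p[110:200,200:300] if c=='top' else p[120:240,230:330]
    cv2.imwrite(f'pics/{c}9c.png',cv2.resize(a,None,fx=5,fy=5,interpolation=2)[:,:,::-1])
E
```

```text
clock: 43.05
ee_pos: [548.2, 21.8, 478.5]
orientation: [[0.994, 0.108, 0.0], [0.108, -0.994, -0.0], [0.0, 0.0, -1.0]]
force: [0.5, -0.3, 0.4]
finger_gap: 0.994
grasp_force: 0.0
clock: 43.85
ee_pos: [378.7, 225.4, 478.5]
orientation: [[0.994, 0.113, -0.0], [0.113, -0.994, 0.001], [-0.0, -0.001, -1.0]]
force: [0.2, -0.3, -0.1]
finger_gap: 0.997
grasp_force: 0.0
[671.3, 22.6, 70.4, 15.9, 6.2, 245.1, 158.0]
[[518.8, 280.9, 52.6, 23.8, 27.1], [584.4, 366.3, 52.4, 24.5, 21.6], [596.5, 292.9, 53.3, 22.5, 24.4]] []
top reagent 0.6 [201, 214, 223, 234]
top beaker 0.56 [294, 211, 315, 237]
top hold_sign_top 0.73 [103, 209, 126, 221]
[666.8, 21.2, 69.8, 20.1, 3.7, 242.4, 122.0]
[[470.6, 299.1, 48.7, 24.4, 27.3], [515.2, 279.2, 49.8, 25.4, 26.7], [579.3, 364.9, 50.2, 25.8, 23.3], [592.5, 293.3, 49.8, 24.6, 27.9]] []
side reagent 0.94 [192, 194, 210, 224]
side beaker 0.76 [241, 250, 273, 289]
side hold_sign_top 0.81 [146, 151, 161, 173]
```

View pics/top9.png

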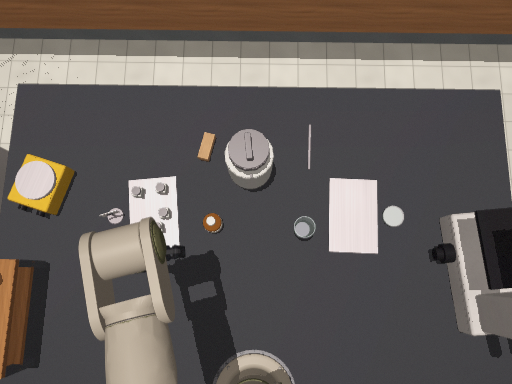

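View pics/side9c.png

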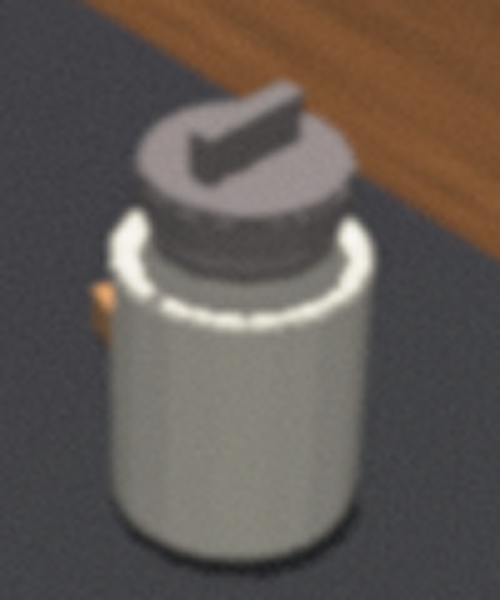

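Cap bar at height 245.1 and angle 6.2°, identical to the locked start. One hold pot was nudged by something other than the robot, so I'll check it is still upright on its tray.

```bash
python3 -m handwheel '[85,0,-50,0,0, 85,0,-100,0,0, 85,0,-150,0,0, 85,0,-200,0,0, 85,0,-200,0,0]'; python3 - <<'E'
from h import *
for c in('top','side'):
    p,d=snap(c); print(pots(c,d,(200,430))); print(bar(c,d))
a=p[140:220,120:240]; cv2.imwrite('pics/s10.png',cv2.resize(a,None,fx=5,fy=5)[:,:,::-1])
E
```

```text
clock: 44.75
ee_pos: [379.6, 16.5, 478.7]
orientation: [[0.995, 0.098, 0.0], [0.098, -0.995, -0.001], [0.0, 0.001, -1.0]]
force: [0.2, -0.2, 0.3]
finger_gap: 1.0
grasp_force: 0.0
[[476.3, 297.2, 52.5, 24.1, 24.2], [520.5, 280.7, 53.0, 21.2, 26.5], [585.0, 366.5, 51.9, 25.3, 22.6], [596.6, 292.8, 52.9, 22.0, 24.3]]
[672.0, 22.6, 70.0, 15.8, 6.1, 244.9, 160.0]
[[470.4, 297.7, 49.4, 25.9, 24.2], [511.6, 422.0, 59.0, 8.7, 12.9], [516.6, 281.2, 49.0, 26.1, 30.8], [592.8, 293.5, 49.4, 26.6, 29.1]]
[667.5, 21.7, 70.1, 19.2, 3.5, 242.5, 120.0]
```

View pics/s10.png

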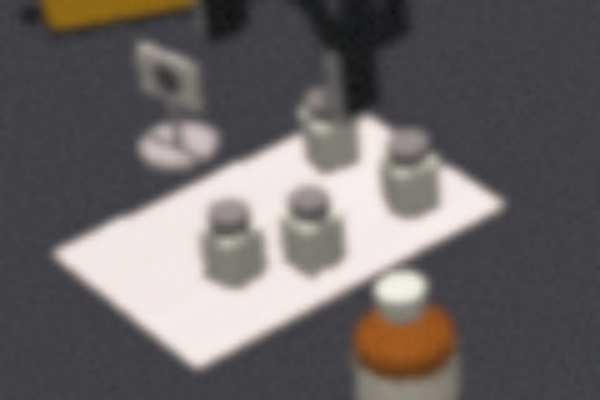

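All four hold pots are upright on their tray (crop (232,240), (312,230), (330,130), (410,175)), and the sign and bottle haven't moved. Handing in.

```bash
python3 -c "
from rig import *
print(finish_job())"
```

```text
the job is handed in; nothing more can be done
None
```

The four pots from the right-hand tray are in the jar and the cap is back on, at the same height and angle as when it started locked; the four hold pots are upright on their tray (one was knocked about 3 cm while the arm was clear of it), the bottle and beaker did not move, and the job was handed in at about 45 s with no result shown.

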